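# Roll down the edging and close the glue

## Robot

A 6-joint arm with a two-finger parallel gripper is mounted at the origin on the work surface. World frame = base frame: x ahead of the robot, y to its left, z up, the work surface at z = 0. Lengths are in m, angles in degrees, forces in N, time in s.
With the tool pointing down it reaches from about 0.3 to 0.75 m from the base axis. Payload 8.5 kg.
Tool frame: the origin (TCP) lies between the finger pads; the fingertips stand 17 mm ahead of it and the grasp point (between the pads) lies 2 mm behind it (env.tip_reach is the distance from the TCP to the fingertips, in m); z points along the fingers, y is the line along which they close (so a half turn about z gives the same grasp; the last joint's range is limited). The gripper opens to 85 mm and grips with 20 to 120 N. Pads are 22 mm wide; open, the fingers measure 114 mm over their backs; the gripper's body (76 mm by 85 mm) begins 54 mm behind the grasp point. The pads swing forward as they close: fully open they stand 13 mm farther back than shut.
Start: joints at [-86.763, 21.807, 74.336, -0, 83.858, -12.336], TCP at [0.148, -0.53, 0.248] pointing down, gripper open.
Joint ranges: [-178.18, 178.18], [-50.72, 133.34], [12.68, 142.11], [-81.47, 261.47], [9.98, 163.14], [-165.26, 165.26]. Speed limits (degrees/s): [136.94, 136.94, 180, 180, 180, 180].

## Interface

Orientations are given as a 3x3 rotation matrix whose columns are the frame's x, y, z axes.
In Python, from rig import env, viewer gives the robot as it stands.
- The arm moves only by the tool move_arm, never from a script. Its argument "motion" is a list of rows, each a list of 2 entries, a list of its own where there are three numbers: the shift along the tool's x, y, z normalised to -1 to 1, where 1 is 50 mm, then the turn, a rotation vector about the tool's x, y, z normalised to -1 to 1, where 1 is 8 degrees. A call has 1 to 20 rows; each row shifts and turns the commanded pose from where the row before left it, along the tool's axes as they then stand; what a row does not reach is not made up. A row lasts 1/10 s, in which the tool goes at most 50 mm and 8.59 degrees, less where a joint would pass 70% of its speed; a pose out of reach is approached as far as the arm can. A call with a number of a shift or a turn outside -1 to 1 is refused whole. A call with a gripper value outside its range is refused whole. "claw" is the closure, from 0 (fully open) to 1 (shut), set as the call begins (left out, the last holds). The fingers move at their own pace and stop on an object; "force" is the grip in N (left out, the last holds). Time passes only in rows, so rows that do not move let the fingers close. It gives the time, the measured TCP pose, the force, the opening and the grip force at its end, in the units of the state.
- env.observe(): the state, without advancing time (a new reading comes with each control period).
- viewer.get_image(name): name is "scene" or "top"; returns a dict with "frame" (420x560x3 uint8, red, green, blue), "depth" (420x560 float32, m along the optical axis (not along the pixel's ray), 0 where there is no reading), "fx", "fy", "cx", "cy" (pixels), "eye" and "attitude" of the camera in the world. Camera axes: x right, y up, looking along -z (the intrinsics and any distortion apply to the point x, -y, -z); pixel columns grow to the right and rows downward; lengths in m; the calibration is good to about 2 mm. A picture is of the moment at which its call begins.
- env.close_job(): hands the job in; it is judged then, once.
The state is a dict: "time_s": time; "q": joint angles; "qvel": joint speeds; "joint_efforts": joint torques, N m; "position": TCP position; "tool_rot": TCP orientation; "ft_force": force on the tool from outside, world axes, zero at the start; "wrist_torque": the same for the moment, N m; "grip_width": finger opening in m; "gripper_force": force on a finger pad.
Only numpy, scipy, OpenCV 4.12 (cv2) and the standard library are available. Lean on these libraries where they do the work, as an engineer would, in place of code of your own. Each camera call takes 0.05 s, during which the arm holds its last target. There are 200 camera calls.

## Task

The glue is spread under the edging strip on the board: take the hand roller and roll its wheel along the strip with firm pressure until the whole strip sits flat on the board, without pushing on the board or strip with the fingers. Set the roller back on its stand and screw the glue jar's cap fully shut. Leave the two drinking glasses standing where they are.

Things in the scene. Friction and masses are not known exactly. Their poses are not given: they have to be found in the camera images.
- board: Timber board standing on its long edge, fixed between low steel stops (45 mm high): 30 mm thick (x), 262 mm long (y), 70 mm high. Origin: centre of its underside. A dark wood edging strip of six equal sections (each 40 mm long, 30 mm wide, 6 mm thick) lies end to end along its upper edge, 240 mm in all.
- strip_right (a point): The middle of the strip's width at the strip's end on the board's -y side, at the height of the strip's top face when fully seated (76 mm above the bench). Does not move with the sections.
- strip_left (a point): The same at the other end of the strip, 240 mm away on the board's +y side.
- section0 (a joint): Strip section 1 of 6, counted from strip_right: the gap under it, in m; 0 = seated flat on the board, at the start 0.0035 to 0.0055. It slides straight up and down, stays where left and needs about 6.5 N to go down.
- section1 (a joint): Strip section 2 of 6, counted from strip_right: the gap under it, in m; 0 = seated flat on the board, at the start 0.0035 to 0.0055. It slides straight up and down, stays where left and needs about 6.5 N to go down.
- section2 (a joint): Strip section 3 of 6, counted from strip_right: the gap under it, in m; 0 = seated flat on the board, at the start 0.0035 to 0.0055. It slides straight up and down, stays where left and needs about 6.5 N to go down.
- section3 (a joint): Strip section 4 of 6, counted from strip_right: the gap under it, in m; 0 = seated flat on the board, at the start 0.0035 to 0.0055. It slides straight up and down, stays where left and needs about 6.5 N to go down.
- section4 (a joint): Strip section 5 of 6, counted from strip_right: the gap under it, in m; 0 = seated flat on the board, at the start 0.0035 to 0.0055. It slides straight up and down, stays where left and needs about 6.5 N to go down.
- section5 (a joint): Strip section 6 of 6, counted from strip_right: the gap under it, in m; 0 = seated flat on the board, at the start 0.0035 to 0.0055. It slides straight up and down, stays where left and needs about 6.5 N to go down.
- roller: Hand roller: rubber wheel 50 mm in diameter, 36 mm wide, axle along the roller's x, rolling along its y; above it a steel plate 80 mm (x) by 50 mm (y), 8 mm thick, underside 62 mm above the origin. Origin: lowest point of the unloaded wheel, under the middle of the grip block. About 0.4 kg.
- roller_grip (a point): Middle of the roller's upright wooden grip block, 93 mm straight above the roller's origin. The block is 32 mm (x) by 50 mm (y) and stands from 70 to 115 mm above the origin, on the plate. Gripped across its 50 mm (fingers fore and aft) it is steadiest while rolling.
- roller_spring (a joint): How far the sprung wheel is pushed up into the roller's frame, m: 0 unloaded, 0.008 at its stop. It pushes with about 5 N at first and 13 N at the stop.
- roller_wheel (a joint): Angle of the roller's wheel on its axle, rad, 0 at the start; either direction, unlimited.
- stand: Fixed plywood roller stand: base 110 mm (x) by 100 mm (y), with two rails along y, 56 mm clear between them, 12 mm thick, tops 72 mm above the bench. The roller's plate rests on the rails, wheel hanging between: its origin then 10 mm above the stand's, its x along the stand's x (either way round). Origin: centre of the underside.
- jar: Glue jar of amber glass, 80 mm in diameter, fixed to the bench by a wooden foot of 100 mm; its mouth is 86 mm up. Origin: centre of the underside. Two small white marks on its shoulder, on its +x and -x sides, show where the cap's finger bar points when shut.
- cap_grip (a point): On the cap's axis, 117 mm above the bench, in the middle of the finger bar's height. The point's frame is the jar's, not the cap's. The white round cap, 58 mm in diameter, has its flat top at 102 mm; the bar across it is 50 mm long, 14 mm wide and reaches from there to 128 mm.
- cap (a joint): How far the captive screw cap is unscrewed, rad: 0 = tight shut against its stop, bar along the jar's x; growing anticlockwise seen from above, up to 1.6; starts at 0.8 to 1.3. Turning takes about 0.06 N m; it stays where left and does not rise.
- tumbler: Amber glass tumbler, 72 mm across, 85 mm tall, standing beyond the board. Origin: centre of the underside.
- shot_glass: Small clear glass, 44 mm across, 55 mm tall, beyond the board. Origin: centre of the underside.
There are look-alikes about, which are no part of the job. What is shaped like the jar but pink or purple is not meant. What is shaped like the roller but yellow is not meant.

How it is judged (in metres and radians):
On the way, in this order (a step that is already met when the one before it is completed fails the run):
1. the roller is lifted off its stand (z of roller in the frame of stand above 0.04 m), for 0.1 s.
2. the whole strip is seated (every gap under 1.5 mm), with the roller's wheel rolled by at least 3 rad from its start, either way (value of joint each of section0, section1, section2, section3, section4, section5 below 0.0015 m and (value of joint roller_wheel above 3 rad or value of joint roller_wheel below -3 rad)), for 0.1 s.
At the end, for the whole second after the job is handed in: Every strip section has a gap under 1.5 mm; the cap is within 0.12 rad of tight shut; the roller rests upright (within 0.12 rad) on the stand's rails, within 25 mm of the stand's centre, its height within 4 mm of resting, turned less than 0.25 rad from the stand's direction, and still (value of joint each of section0, section1, section2, section3, section4, section5 below 0.0015 m and value of joint cap below 0.12 rad and horizontal distance between roller and stand below 0.025 m and z of roller in the frame of stand between 0.006 and 0.014 m and angle between roller's own z axis and vertical below 0.12 rad and angle between the x axis of roller and the x axis of stand, either way round below 0.25 rad and linear speed of roller below 0.02 m/s); the robot touches nothing.
It fails at once if the fingers press on the board or its strip with more than 3 N (contact force between the fingers and board above 3 N).
It fails at once if a drinking glass is moved more than 40 mm or tipped (distance of any of tumbler, shot_glass from where it was at the start of the episode above 0.04 m or angle between any of tumbler, shot_glass's own z axis and vertical above 0.5 rad).
It also fails if it takes over 72 s, if anything falls off the work surface, if the arm or the gripper's body presses on something with over 40 N, if the wrist force passes 120 N, or if a joint passes its speed limit or range.

## Working session

There is one attempt and no reset: what is moved stays moved. The work goes in short steps, Python scripts to look and compute and a tool call to move; the robot and the scene stay as the last step left them, time stands still between calls to the robot, and variables do not carry over. Pictures are saved under pics/ and viewed, at most 10 in all, crops included, and the job is handed in when it is done.

Besides the shell and the picture viewer there is one more tool, called after "Emit:" as a command line: name --argument value ..., lists and objects as JSON in quotes. move_arm: Moves the arm, as the interface text tells. Scaled input: -1 to 1 covers 50 mm each way for a shift and 8 degrees each way for a turn. Its arguments: {"type":"object","properties":{"motion":{"type":"array","items":{"type":"array"}},"claw":{"type":"number"},"force":{"type":"number"}},"required":["motion"]}

```bash
mkdir -p pics; python3 - <<'E'
from rig import env, viewer
import cv2,numpy as np
s=env.observe();print(s['position'],s['tool_rot'],s['time_s'],s['grip_width'])
for n in ('scene','top'):
    r=viewer.get_image(n);cv2.imwrite(f'pics/{n}0.png',r['frame'][:,:,::-1]);np.savez(f'pics/{n}0.npz',**r)
    print(n,r['fx'],r['fy'],r['cx'],r['cy'],r['eye'],r['attitude'],[k for k in r])
E
```

```text
[ 0.14764039 -0.52951674  0.24769255] [[ 9.63294425e-01  2.68447094e-01 -9.46887287e-05]
 [ 2.68446922e-01 -9.63293269e-01  1.52554830e-03]
 [ 3.18315993e-04 -1.49497107e-03 -9.99998832e-01]] 0.0 0.08535081485609879
scene 403.91957297257784 403.91957297257784 278.54407020523496 212.68847388382213 [1.28961682 0.29035684 0.77928417] [[-0.33739021 -0.60182256  0.72386287]
 [ 0.94117237 -0.20010188  0.27231195]
 [-0.01903715  0.77315512  0.63393118]] ['frame', 'depth', 'fx', 'fy', 'cx', 'cy', 'eye', 'attitude']
top 472.6463151526109 472.6463151526109 274.67121806525245 203.94412295323582 [0.45877376 0.00755463 1.27934282] [[-0.02810722  0.99687086 -0.07388148]
 [-0.99937686 -0.02644523  0.02337836]
 [ 0.02135139  0.07449254  0.99699297]] ['frame', 'depth', 'fx', 'fy', 'cx', 'cy', 'eye', 'attitude']
```

View pics/scene0.png

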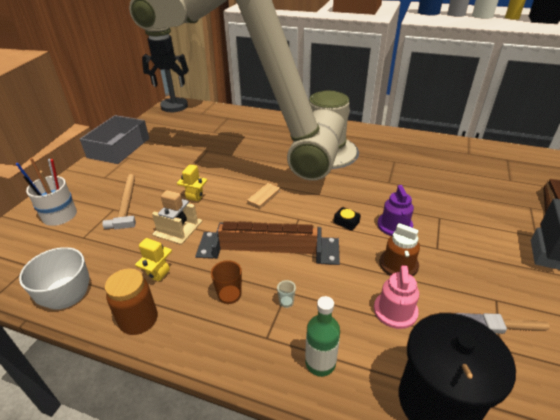

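View pics/top0.png

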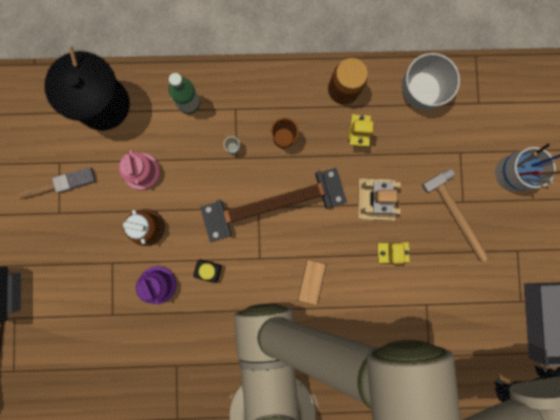

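The scene view shows the roller on its stand at (176,212), the board at (268,238), and the amber jar with its white cap at (403,245). In the top view the roller is at (380,198), the strip runs from (228,216) to (325,190), the jar is at (141,227), and the glasses are at (284,133) and (232,146). Next I'll measure with the depth clouds.

```bash
cat > h.py <<'E'
import numpy as np,cv2
def cloud(r):
    v,u=np.mgrid[0:420,0:560]; d=r['depth']
    p=np.stack([(u-r['cx'])/r['fx']*d,-(v-r['cy'])/r['fy']*d,-d],-1)
    w=p@np.array(r['attitude']).T+np.array(r['eye']); w[d==0]=np.nan
    return w
def rect(w,c,rad,z0,z1):
    m=(np.hypot(w[...,0]-c[0],w[...,1]-c[1])<rad)&(w[...,2]>z0)&(w[...,2]<z1)
    p=w[m]
    if len(p)<5: return len(p)
    r=cv2.minAreaRect((p[:,:2]*1000).astype(np.float32))
    b=cv2.boxPoints(r)
    e=[b[1]-b[0],b[2]-b[1]]; e=max(e,key=np.linalg.norm)
    return len(p),np.round(r[0],1),np.round(r[1],1),'longdir',round(np.degrees(np.arctan2(e[1],e[0]))%180,1),'z',np.round(np.median(p[:,2]),4)
E
python3 - <<'E'
from h import *
for n,pix in (('top',dict(roller=(382,197),strip=(276,203),jar=(138,227))),('scene',dict(roller=(173,200),strip=(268,228),jar=(405,233)))):
    r=np.load(f'pics/{n}0.npz');w=cloud(r)
    for k,(u,v) in pix.items(): print(n,k,np.round(w[v,u],3))
w={n:cloud(np.load(f'pics/{n}0.npz')) for n in('top','scene')}
for n in w:
    W=w[n]
    g=w['top'][197,382]; s=w['top'][203,276]; j=w['top'][227,138]
    print(n,'grip',rect(W,g,.06,.115,.14)); print('plate',rect(W,g,.08,.077,.09)); print('base/rails',rect(W,g,.09,.062,.076)); print('stand low',rect(W,g,.09,.006,.03))
    print('strip',rect(W,s,.135,.073,.095)); print('bar',rect(W,j,.05,.12,.14)); print('captop',rect(W,j,.06,.097,.107))
fr=[]
for n,(u,v) in (('top',(380,197)),('scene',(175,215)),('top',(141,227)),('scene',(403,245))):
    fr.append(cv2.resize(np.load(f'pics/{n}0.npz')['frame'][v-35:v+35,u-45:u+45],(400,300),interpolation=cv2.INTER_CUBIC))
cv2.imwrite('pics/c.png',np.vstack([np.hstack(fr[:2]),np.hstack(fr[2:])])[:,:,::-1])
E
```

```text
top roller [ 0.555 -0.285  0.124]
top strip [ 0.55  -0.024  0.079]
top jar [0.497 0.313 0.128]
scene roller [ 0.576 -0.281  0.12 ]
scene strip [ 0.557 -0.016  0.078]
scene jar [0.507 0.322 0.114]
top grip (255, array([ 559.6, -296.4]), array([48.6, 30.5]), 'longdir', np.float32(88.7), 'z', np.float64(0.1243))
plate (310, array([ 559.9, -290.2]), array([64.6, 80. ]), 'longdir', np.float32(177.7), 'z', np.float64(0.0806))
base/rails (175, array([ 559.8, -299. ]), array([91.2, 81. ]), 'longdir', np.float32(86.0), 'z', np.float64(0.0724))
stand low (423, array([ 555.9, -275.9]), array([160.8, 149.9]), 'longdir', np.float32(73.9), 'z', np.float64(0.008))
strip (1087, array([554.1, -19. ]), array([ 30.2, 253.2]), 'longdir', np.float32(104.6), 'z', np.float64(0.0808))
bar (120, array([501.3, 325.4]), array([48.6, 13.9]), 'longdir', np.float32(76.4), 'z', np.float64(0.1272))
captop (314, array([500.4, 324.8]), array([56.8, 58.7]), 'longdir', np.float32(163.7), 'z', np.float64(0.1018))
scene grip (164, array([ 560.7, -298.1]), array([49.8, 33.4]), 'longdir', np.float32(86.1), 'z', np.float64(0.1243))
plate (190, array([ 560.3, -299.2]), array([51.6, 81.6]), 'longdir', np.float32(178.2), 'z', np.float64(0.081))
base/rails (194, array([ 560.9, -299.1]), array([92.2, 83.6]), 'longdir', np.float32(85.1), 'z', np.float64(0.0705))
stand low (459, array([ 586.2, -269.1]), array([103.7, 153. ]), 'longdir', np.float32(136.3), 'z', np.float64(0.0094))
strip (789, array([555.4, -23.7]), array([ 34.5, 249.8]), 'longdir', np.float32(104.6), 'z', np.float64(0.081))
bar (125, array([502.7, 323.8]), array([48.9, 16.8]), 'longdir', np.float32(74.7), 'z', np.float64(0.1272))
captop (188, array([513.1, 323.6]), array([58.1, 38. ]), 'longdir', np.float32(83.5), 'z', np.float64(0.1024))
```

View pics/c.png

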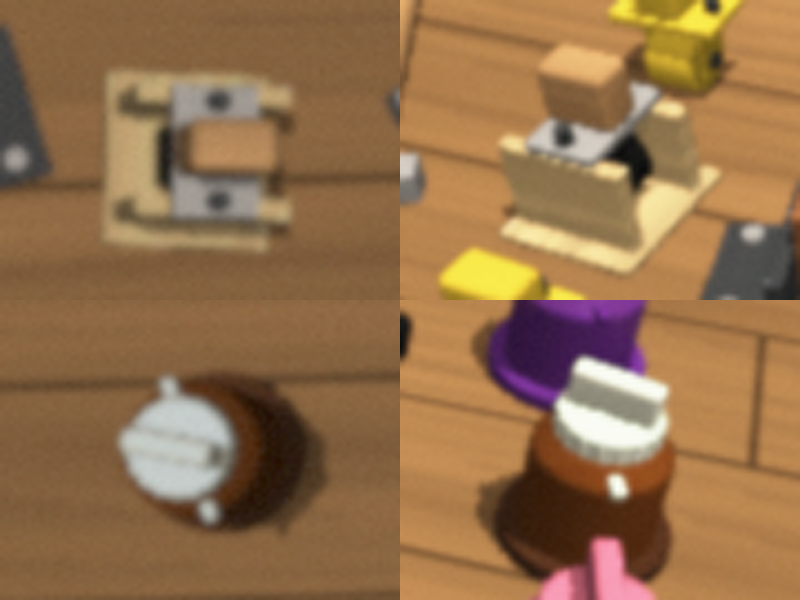

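The crop shows the roller sitting with its block slightly towards the -y side of the stand, and its plate square on the rails. The cap bar points at about 76°. The white marks at top pixels (134,211) and (143,240) give a jar x axis of about 16°. I'll move above the roller and refine the strip alongside.

Emit:
move_arm --motion '[[[0,0,0],[0,0,0.75]],[[0,0,0],[0,0,0.75]],[[0,0,0],[0,0,0.76]],[[0.57,-0.36,0.08],[0,0,0]],[[0.57,-0.36,0.08],[0,0,0]],[[0.57,-0.36,0.08],[0,0,0]],[[0.57,-0.36,0.08],[0,0,0]],[[0.57,-0.36,0.08],[0,0,0]],[[0.57,-0.36,0.08],[0,0,0]],[[0.57,-0.36,0.08],[0,0,0]],[[0.57,-0.36,0.08],[0,0,0]],[[0.57,-0.36,0.08],[0,0,0]],[[0.57,-0.36,0.08],[0,0,0]],[[0.57,-0.36,0.08],[0,0,0]],[[0.57,-0.36,0.08],[0,0,0]],[[0.57,-0.36,0.08],[0,0,0]],[[0.57,-0.36,0.08],[0,0,0]],[[0,0,0],[0,0,0]],[[0,0,0],[0,0,0]]]' --claw 0 --force 90

```text
time_s: 2.0
position: [0.5574, -0.295, 0.1917]
tool_rot: [[0.999, -0.043, -0.001], [-0.043, -0.999, 0.001], [-0.001, -0.0, -1.0]]
ft_force: [0.3, -0.8, 0.0]
grip_width: 0.0855
gripper_force: 0.0
```

```bash
cat >> h.py <<'E'
def go(env,x,y,z,yaw):
    "turn (8deg units about tool z) first, then shift in turned tool frame (50 mm units)"
    s=env.observe();R=np.array(s['tool_rot']);p=np.array(s['position'])
    y0=np.degrees(np.arctan2(R[1,0],R[0,0]))
    a=np.radians(yaw);N=np.array([[np.cos(a),np.sin(a),0],[np.sin(a),-np.cos(a),0],[0,0,-1]])
    print('pos',np.round(p,4),'yaw',round(y0,2),'tilt',np.round(R[:2,2],4),'t',s['time_s'],'w',round(s['grip_width'],4),'F',np.round(s['ft_force'],1))
    print('turn',round(-(yaw-y0)/8,2),'shift',np.round(N.T@(np.array([x,y,z])-p)/.05,2))
E
python3 - <<'E'
from h import *
from rig import env
for n in('top','scene'):
    W=cloud(np.load(f'pics/{n}0.npz'))
    print(n,'strip',rect(W,(.555,-.021),.128,.0785,.09)); print(rect(W,(.555,-.021),.1,.0775,.09))
    print(n,'board',rect(W,(.555,-.021),.14,.06,.09)); print(n,'rails',rect(W,(.56,-.299),.075,.064,.0755))
    print('plate',rect(W,(.56,-.297),.055,.077,.084));print('base',rect(W,(.56,-.297),.08,.006,.014))
go(env,.56,-.297,.103,-2.5)
E
```

```text
top strip (888, array([553.9, -18.2]), array([ 30.2, 238. ]), 'longdir', np.float32(104.6), 'z', np.float64(0.0814))
(806, array([554.6, -21. ]), array([ 30.2, 199.1]), 'longdir', np.float32(104.6), 'z', np.float64(0.0812))
top board (1229, array([553.8, -18. ]), array([ 30.2, 261.5]), 'longdir', np.float32(104.6), 'z', np.float64(0.0804))
top rails (159, array([ 559.8, -299. ]), array([91.2, 80.6]), 'longdir', np.float32(86.0), 'z', np.float64(0.0722))
plate (270, array([ 559.9, -290.2]), array([64.6, 80. ]), 'longdir', np.float32(177.7), 'z', np.float64(0.0801))
base (335, array([ 558.4, -290. ]), array([137.8, 134.7]), 'longdir', np.float32(71.7), 'z', np.float64(0.0078))
scene strip (701, array([554.5, -20.1]), array([ 34.5, 237.4]), 'longdir', np.float32(104.6), 'z', np.float64(0.0812))
(612, array([554.8, -21.4]), array([ 34.5, 198.7]), 'longdir', np.float32(104.6), 'z', np.float64(0.0811))
scene board (1270, array([554.8, -20.5]), array([ 34.7, 260.3]), 'longdir', np.float32(104.9), 'z', np.float64(0.0793))
scene rails (166, array([ 560.9, -299.1]), array([92.2, 83.6]), 'longdir', np.float32(85.1), 'z', np.float64(0.0711))
plate (157, array([ 560.3, -299.2]), array([51.6, 81.6]), 'longdir', np.float32(178.2), 'z', np.float64(0.0807))
base (257, array([ 562.9, -299.6]), array([100.4, 109.2]), 'longdir', np.float32(176.5), 'z', np.float64(0.0077))
pos [ 0.5574 -0.295   0.1917] yaw -2.44 tilt [-0.0011  0.0005] t 2.0 w 0.0855 F [ 0.3 -0.8  0. ]
turn 0.01 shift [0.05 0.04 1.77]
```

Emit:
move_arm --motion '[[[0.05,0.04,0.45],[0,0,0]],[[0,0,0.45],[0,0,0]],[[0,0,0.45],[0,0,0]],[[0,0,0.41],[0,0,0]],[[0,0,0],[0,0,0]],[[0,0,0],[0,0,0]]]'

```text
time_s: 2.6
position: [0.5593, -0.2984, 0.105]
tool_rot: [[0.999, -0.045, 0.0], [-0.045, -0.999, -0.0], [0.0, 0.0, -1.0]]
ft_force: [0.3, -0.2, 0.6]
grip_width: 0.0857
gripper_force: 0.0
```

Emit:
move_arm --motion '[[[0,0,0],[0,0,0]],[[0,0,0],[0,0,0]],[[0,0,0],[0,0,0]],[[0,0,0],[0,0,0]],[[0,0,0],[0,0,0]],[[0,0,0],[0,0,0]],[[0,0,0],[0,0,0]],[[0,0,0],[0,0,0]],[[0,0,0],[0,0,0]],[[0,0,0],[0,0,0]]]' --claw 1

```text
time_s: 3.6
position: [0.5601, -0.2981, 0.1058]
tool_rot: [[0.999, -0.044, 0.002], [-0.044, -0.999, -0.002], [0.002, 0.002, -1.0]]
ft_force: [-0.9, -1.1, 5.5]
grip_width: 0.0486
gripper_force: 94.6
```

Emit:
move_arm --motion '[[[0,0,-0.2],[0,0,0]],[[0,0,-0.4],[0,0,0]],[[0,0,-0.45],[0,0,0]],[[0,0,-0.45],[0,0,0]],[[0,0,-0.45],[0,0,0]],[[0,0,-0.45],[0,0,0]],[[0,0,0],[0,0,0]],[[0,0,0],[0,0,0]],[[0,0,0],[0,0,0]]]'

```text
time_s: 4.5
position: [0.5592, -0.2972, 0.2226]
tool_rot: [[0.999, -0.044, -0.003], [-0.044, -0.999, 0.002], [-0.003, -0.002, -1.0]]
ft_force: [-0.1, 1.0, -4.7]
grip_width: 0.0488
gripper_force: 93.9
```

```bash
python3 - <<'E'
from h import *
from rig import env,viewer
go(env,0,0,0,14.6)
p=np.array(env.observe()['position'])
r=viewer.get_image('scene');np.savez('pics/s1.npz',**r);W=cloud(r)
for dz in range(-12,5,2): pass
z=p[2]
print('plate',rect(W,p[:2],.055,z-.035,z-.017)); print('wheel/low',rect(W,p[:2],.055,.1,z-.035))
m=(np.hypot(W[...,0]-p[0],W[...,1]-p[1])<.05)&(W[...,2]>.09)
print(np.percentile(W[m][:,2],[0,1,3,5]))
v,u=[int(np.median(a)) for a in np.nonzero(m)]
cv2.imwrite('pics/s1.png',cv2.resize(r['frame'][v-60:v+60,u-80:u+80],(640,480))[:,:,::-1])
E
```

```text
pos [ 0.5592 -0.2972  0.2226] yaw -2.51 tilt [-0.0026  0.002 ] t 4.5 w 0.0488 F [-0.1  1.  -4.7]
turn -2.14 shift [-9.32 -8.57  4.45]
plate (237, array([ 559.2, -297.6]), array([53.3, 83.3]), 'longdir', np.float32(177.1), 'z', np.float64(0.1972))
wheel/low (292, array([ 566.2, -289.2]), array([39.6, 57.7]), 'longdir', np.float32(136.1), 'z', np.float64(0.1593))
[0.12795783 0.14255351 0.15346843 0.16143644]
```

View pics/s1.png

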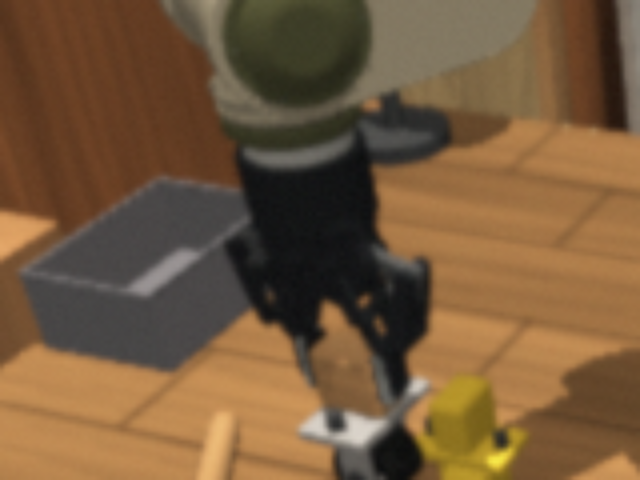

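The roller is held upright and the offset from TCP to roller origin is 95.5 mm. Moving over the strip's right end.

Emit:
move_arm --motion '[[[0,0,0],[0,0,-0.71]],[[0,0,0],[0,0,-0.71]],[[0,0,0],[0,0,-0.72]],[[0.16,-0.41,0],[0,0,0]],[[0.16,-0.41,0],[0,0,0]],[[0.16,-0.41,0],[0,0,0]],[[0.16,-0.41,0],[0,0,0]],[[0.16,-0.41,0],[0,0,0]],[[0.16,-0.41,0],[0,0,0]],[[0.16,-0.41,0],[0,0,0]],[[0.18,-0.44,0],[0,0,0]],[[0,0,0],[0,0,0]],[[0,0,0],[0,0,0]],[[0,0,0],[0,0,0]]]'

```text
time_s: 5.95
position: [0.5807, -0.1217, 0.2238]
tool_rot: [[0.968, 0.252, -0.001], [0.252, -0.968, 0.0], [-0.001, -0.0, -1.0]]
ft_force: [-0.3, -1.3, -3.7]
grip_width: 0.0489
gripper_force: 94.3
```

```bash
python3 - <<'E'
from h import *
from rig import env,viewer
go(env,.5806,-.1206,.165,14.6)
p=np.array(env.observe()['position'])
W=cloud(viewer.get_image('scene'));z=p[2]
print('plate',rect(W,p[:2],.055,z-.035,z-.017)); print('strip',rect(W,(.555,-.019),.128,.0785,.09))
E
```

```text
pos [ 0.5807 -0.1217  0.2238] yaw 14.58 tilt [-0.0009  0.0001] t 5.95 w 0.0489 F [-0.3 -1.3 -3.7]
turn -0.0 shift [ 0.   -0.02  1.18]
plate (222, array([ 594.8, -118.8]), array([54.4, 49.8]), 'longdir', np.float32(13.4), 'z', np.float64(0.1983))
strip (711, array([554.7, -19.9]), array([ 33.7, 237.2]), 'longdir', np.float32(104.4), 'z', np.float64(0.0812))
```

Emit:
move_arm --motion '[[[0,0,0.4],[0,0,0]],[[0,0,0.4],[0,0,0]],[[0,0,0.08],[0,0,0]],[[0,0,0.08],[0,0,0]],[[0,0,0.08],[0,0,0]],[[0,0,0.06],[0,0,0]],[[0,0,0.04],[0,0,0]],[[0,0,0],[0,0,0]],[[0,0,0],[0,0,0]],[[0,0,0],[0,0,0]]]'

```text
time_s: 7.0
position: [0.5812, -0.1213, 0.1684]
tool_rot: [[0.968, 0.252, 0.002], [0.252, -0.968, -0.001], [0.001, 0.001, -1.0]]
ft_force: [-1.9, -0.7, 4.6]
grip_width: 0.0491
gripper_force: 95.3
```

Emit:
move_arm --motion '[[[0,0,0.04],[0,0,0]],[[0,0,0.03],[0,0,0]],[[0,0,0],[0,0,0]],[[0,0,0],[0,0,0]]]'

```text
time_s: 7.4
position: [0.5812, -0.1213, 0.1653]
tool_rot: [[0.968, 0.252, 0.002], [0.252, -0.968, -0.001], [0.002, 0.002, -1.0]]
ft_force: [-2.6, -0.9, 8.7]
grip_width: 0.0489
gripper_force: 95.7
```

Emit:
move_arm --motion '[[[0,-0.14,0],[0,0,0]],[[0,-0.14,0],[0,0,0]],[[0,-0.14,0],[0,0,0]],[[0,-0.14,0],[0,0,0]],[[0,-0.14,0],[0,0,0]],[[0,-0.14,0],[0,0,0]],[[0,-0.14,0],[0,0,0]],[[0,-0.14,0],[0,0,0]],[[0,-0.14,0],[0,0,0]],[[0,-0.14,0],[0,0,0]]]'

```text
time_s: 8.4
position: [0.5638, -0.0535, 0.1654]
tool_rot: [[0.968, 0.252, 0.003], [0.252, -0.968, -0.002], [0.003, 0.002, -1.0]]
ft_force: [-1.2, -1.4, 8.6]
grip_width: 0.0489
gripper_force: 96.1
```

Emit:
move_arm --motion '[[[0,-0.14,0],[0,0,0]],[[0,-0.14,0],[0,0,0]],[[0,-0.14,0],[0,0,0]],[[0,-0.14,0],[0,0,0]],[[0,-0.14,0],[0,0,0]],[[0,-0.14,0],[0,0,0]],[[0,-0.14,0],[0,0,0]],[[0,-0.14,0],[0,0,0]],[[0,-0.14,0],[0,0,0]],[[0,-0.14,0],[0,0,0]],[[0,-0.14,0],[0,0,0]],[[0,-0.14,0],[0,0,0]],[[0,-0.14,0],[0,0,0]],[[0,-0.14,0],[0,0,0]],[[0,-0.14,0],[0,0,0]],[[0,-0.14,0],[0,0,0]],[[0,-0.14,0],[0,0,0]],[[0,-0.14,0],[0,0,0]],[[0,-0.14,0],[0,0,0]],[[0,-0.14,0],[0,0,0]]]'

```text
time_s: 10.4
position: [0.5285, 0.0824, 0.1653]
tool_rot: [[0.968, 0.252, 0.003], [0.252, -0.968, -0.0], [0.003, 0.001, -1.0]]
ft_force: [-1.9, -1.1, 8.2]
grip_width: 0.0487
gripper_force: 96.1
```

```bash
cat > strip.py <<'E'
from h import *
from rig import env,viewer
go(env,.5276,.0826,.165,14.6)
a=np.radians(14.6);ex=np.array([np.cos(a),np.sin(a)]);ey=np.array([-np.sin(a),np.cos(a)])
for n in('top','scene'):
    W=cloud(viewer.get_image(n)); d=W[...,:2]-np.array([.5541,-.019]); s=d@ey; t=d@ex
    o=[]
    for i in range(6):
        m=(abs(s+.1-.04*i)<.016)&(abs(t)<.012)&(W[...,2]<.1)&(W[...,2]>.06)
        o.append((int(m.sum()),round(float(np.median(W[m][:,2])),4) if m.sum() else None))
    print(n,o)
E
python3 strip.py
```

```text
pos [0.5285 0.0824 0.1653] yaw 14.61 tilt [ 0.0032 -0.0002] t 10.4 w 0.0487 F [-1.9 -1.1  8.2]
turn 0.0 shift [-0.02 -0.01  0.01]
top [(114, 0.0764), (117, 0.076), (116, 0.0766), (114, 0.0763), (0, None), (0, None)]
scene [(78, 0.0765), (76, 0.0768), (75, 0.0764), (76, 0.0766), (82, 0.0764), (8, 0.0665)]
```

Emit:
move_arm --motion '[[[0,0,-0.2],[0,0,0]],[[0,0,-0.4],[0,0,0]],[[0,0,-0.45],[0,0,0]],[[0,0,-0.25],[0,0,0]],[[0,0,0],[0,0,0]]]'

```text
time_s: 11.0
position: [0.5283, 0.0822, 0.2303]
tool_rot: [[0.968, 0.252, 0.003], [0.252, -0.968, 0.0], [0.003, 0.001, -1.0]]
ft_force: [-0.4, -1.0, -4.9]
grip_width: 0.049
gripper_force: 95.5
```

```bash
python3 strip.py; python3 - <<'E'
from h import *
from rig import env
go(env,.5598,-.297,.223,-2.5)
E
```

```text
pos [0.5283 0.0822 0.2303] yaw 14.61 tilt [0.0028 0.0001] t 11.0 w 0.049 F [-0.4 -1.  -4.9]
turn 0.0 shift [-0.01 -0.01  1.31]
top [(116, 0.0762), (118, 0.0764), (117, 0.0761), (112, 0.0767), (0, None), (0, None)]
scene [(78, 0.0766), (74, 0.0767), (79, 0.0763), (83, 0.0767), (79, 0.0766), (84, 0.0766)]
pos [0.5275 0.0822 0.2281] yaw 14.61 tilt [-0.0012  0.0003] t 11.1 w 0.049 F [-0.8 -0.2 -4.1]
turn 2.14 shift [0.98 7.55 0.1 ]
```

All sections are seated at about 76.5 mm. Returning above the stand.

Emit:
move_arm --motion '[[[0,0,0],[0,0,0.72]],[[0,0,0],[0,0,0.72]],[[0,0,0],[0,0,0.72]],[[0.08,0.63,0],[0,0,0]],[[0.08,0.63,0],[0,0,0]],[[0.08,0.63,0],[0,0,0]],[[0.08,0.63,0],[0,0,0]],[[0.08,0.63,0],[0,0,0]],[[0.08,0.63,0],[0,0,0]],[[0.08,0.63,0],[0,0,0]],[[0.08,0.63,0],[0,0,0]],[[0.08,0.63,0],[0,0,0]],[[0.08,0.63,0],[0,0,0]],[[0.08,0.63,0],[0,0,0]],[[0.08,0.63,0],[0,0,0]],[[0,0,0],[0,0,0]],[[0,0,0],[0,0,0]],[[0,0,0],[0,0,0]]]'

```text
time_s: 12.9
position: [0.5581, -0.2967, 0.228]
tool_rot: [[0.999, -0.046, -0.001], [-0.046, -0.999, 0.001], [-0.001, -0.001, -1.0]]
ft_force: [0.6, 0.4, -3.8]
grip_width: 0.0491
gripper_force: 96.1
```

```bash
python3 - <<'E'
from h import *
from rig import env,viewer
go(env,.5598,-.298,.107,-3)
p=np.array(env.observe()['position'])
W=cloud(viewer.get_image('scene'));z=p[2]
print('plate',rect(W,p[:2],.055,z-.035,z-.017)); print('rails',rect(W,(.56,-.299),.075,.064,.0755))
E
```

```text
pos [ 0.5581 -0.2967  0.228 ] yaw -2.63 tilt [-0.0013  0.0014] t 12.9 w 0.0491 F [ 0.6  0.4 -3.8]
turn 0.05 shift [0.04 0.02 2.42]
plate (237, array([ 558.4, -297.1]), array([53.1, 81.3]), 'longdir', np.float32(176.5), 'z', np.float64(0.2024))
rails (289, array([ 561.1, -300.2]), array([92.1, 83.2]), 'longdir', np.float32(86.6), 'z', np.float64(0.0716))
```

Emit:
move_arm --motion '[[[0.04,0.02,0.5],[0,0,0.05]],[[0,0,0.5],[0,0,0]],[[0,0,0.5],[0,0,0]],[[0,0,0.5],[0,0,0]],[[0,0,0.3],[0,0,0]],[[0,0,0.12],[0,0,0]],[[0,0,0.03],[0,0,0]],[[0,0,0],[0,0,0]],[[0,0,0],[0,0,0]],[[0,0,0],[0,0,0]]]'

```text
time_s: 13.95
position: [0.5604, -0.2989, 0.1071]
tool_rot: [[0.999, -0.053, 0.001], [-0.053, -0.999, -0.001], [0.001, 0.001, -1.0]]
ft_force: [-0.1, -0.4, -5.6]
grip_width: 0.0491
gripper_force: 96.3
```

Emit:
move_arm --motion '[[[0,0,0.03],[0,0,0]],[[0,0,0],[0,0,0]],[[0,0,0],[0,0,0]]]'

```text
time_s: 14.25
position: [0.5604, -0.2989, 0.1058]
tool_rot: [[0.999, -0.053, 0.001], [-0.053, -0.999, -0.001], [0.001, 0.001, -1.0]]
ft_force: [-2.2, 1.4, 5.7]
grip_width: 0.0488
gripper_force: 97.0
```

Emit:
move_arm --motion '[[[0,0,0],[0,0,0]],[[0,0,0],[0,0,0]],[[0,0,0],[0,0,0]],[[0,0,0],[0,0,0]],[[0,0,0],[0,0,0]],[[0,0,0],[0,0,0]],[[0,0,0],[0,0,0]],[[0,0,-0.2],[0,0,0]],[[0,0,-0.5],[0,0,0]],[[0,0,-0.5],[0,0,0]],[[0,0,-0.6],[0,0,0]],[[0,0,-0.6],[0,0,0]],[[0,0,0],[0,0,0]]]' --claw 0

```text
time_s: 15.55
position: [0.5612, -0.2995, 0.2303]
tool_rot: [[0.999, -0.053, 0.007], [-0.053, -0.999, -0.006], [0.007, 0.005, -1.0]]
ft_force: [-0.1, 1.1, 0.6]
grip_width: 0.0855
gripper_force: 0.0
```

```bash
python3 - <<'E'
from h import *
from rig import env,viewer
go(env,.5015,.3245,.20,76)
r=viewer.get_image('scene');W=cloud(r)
print('grip',rect(W,(.56,-.298),.06,.115,.14));print('plate',rect(W,(.56,-.298),.055,.077,.084)); print('rails',rect(W,(.56,-.299),.075,.064,.0755))
print('bar',rect(W,(.5015,.3245),.05,.12,.14)); print(rect(W,(.5015,.3245),.05,.123,.14))
E
```

```text
pos [ 0.5612 -0.2995  0.2303] yaw -3.06 tilt [ 0.0071 -0.0056] t 15.55 w 0.0855 F [-0.1  1.1  0.6]
turn -9.88 shift [11.82 -4.18  0.61]
grip (166, array([ 560.2, -298. ]), array([48.6, 35.1]), 'longdir', np.float32(83.6), 'z', np.float64(0.1241))
plate (161, array([ 560.5, -298.6]), array([51.8, 82.2]), 'longdir', np.float32(177.2), 'z', np.float64(0.0806))
rails (157, array([ 562.2, -300.9]), array([92.9, 82.5]), 'longdir', np.float32(86.0), 'z', np.float64(0.071))
bar (127, array([502.7, 324.3]), array([49.6, 15. ]), 'longdir', np.float32(77.4), 'z', np.float64(0.1271))
(102, array([502.6, 323.9]), array([48.8, 14.5]), 'longdir', np.float32(76.6), 'z', np.float64(0.1275))
```

Emit:
move_arm --motion '[[[-0.1,-0.65,0],[0,0,0]],[[-0.1,-0.65,0],[0,0,0]],[[-0.1,-0.65,0],[0,0,0]],[[-0.1,-0.65,0],[0,0,0]],[[-0.1,-0.65,0],[0,0,0]],[[-0.1,-0.65,0],[0,0,0]],[[-0.1,-0.65,0],[0,0,0]],[[-0.1,-0.65,0],[0,0,0]],[[-0.1,-0.65,0],[0,0,0]],[[-0.1,-0.65,0],[0,0,0]],[[-0.1,-0.65,0],[0,0,0]],[[-0.1,-0.65,0],[0,0,0]],[[-0.1,-0.65,0],[0,0,0]],[[-0.1,-0.65,0],[0,0,0]],[[-0.1,-0.65,0],[0,0,0]],[[-0.1,-0.65,0],[0,0,0]],[[-0.1,-0.65,0],[0,0,0]],[[-0.1,-0.65,0],[0,0,0]],[[-0.05,-0.65,0],[0,0,0]]]'

```text
time_s: 17.5
position: [0.5, 0.324, 0.224]
tool_rot: [[0.999, -0.053, -0.002], [-0.053, -0.999, -0.001], [-0.002, 0.001, -1.0]]
ft_force: [1.5, -0.5, -0.8]
grip_width: 0.0855
gripper_force: 0.0
```

Emit:
move_arm --motion '[[[0,0,0],[0,0,-0.9]],[[0,0,0],[0,0,-0.9]],[[0,0,0],[0,0,-0.9]],[[0,0,0],[0,0,-0.9]],[[0,0,0],[0,0,-0.9]],[[0,0,0],[0,0,-0.9]],[[0,0,0],[0,0,-0.9]],[[0,0,0],[0,0,-0.9]],[[0,0,0],[0,0,-0.9]],[[0,0,0],[0,0,-0.9]],[[0,0,0],[0,0,-0.9]],[[0,0,0],[0,0,0]],[[0,0,0],[0,0,0]],[[0,0,0],[0,0,0]]]'

```text
time_s: 18.9
position: [0.5007, 0.3228, 0.2245]
tool_rot: [[0.242, 0.97, -0.001], [0.97, -0.242, -0.0], [-0.0, -0.0, -1.0]]
ft_force: [0.4, 0.6, 0.9]
grip_width: 0.0854
gripper_force: 0.0
```

```bash
python3 - <<'E'
from h import *
from rig import env,viewer
go(env,.502,.3245,.121,76)
r=viewer.get_image('scene');W=cloud(r)
print('bar',rect(W,(.5015,.3245),.05,.12,.14))
d=np.load('pics/top0.npz');f=d['frame'].astype(int);w=cloud(d)
# white marks on shoulder, z below cap top
m=(f.min(-1)>130)&(np.hypot(w[...,0]-.5015,w[...,1]-.3245)<.045)&(w[...,2]<.096)&(w[...,2]>.06)
n,l,st,c=cv2.connectedComponentsWithStats(m.astype(np.uint8))
for i in range(1,n):
    if st[i,4]>2: print(st[i,4],np.round(w[l==i].mean(0),4))
E
```

```text
pos [0.5007 0.3228 0.2245] yaw 75.99 tilt [-0.0006 -0.0002] t 18.9 w 0.0854 F [0.4 0.6 0.9]
turn -0.0 shift [0.04 0.02 2.07]
bar (119, array([502.8, 324.1]), array([48.7, 15.2]), 'longdir', np.float32(77.1), 'z', np.float64(0.1276))
15 [0.5354 0.3358 0.0823]
11 [0.4642 0.3148 0.0799]
```

Emit:
move_arm --motion '[[[0.04,0.01,0.4],[0,0,0]],[[0,0,0.5],[0,0,0]],[[0,0,0.5],[0,0,0]],[[0,0,0.4],[0,0,0]],[[0,0,0.22],[0,0,0]],[[0,0,0],[0,0,0]],[[0,0,0],[0,0,0]]]'

```text
time_s: 19.65
position: [0.5022, 0.3248, 0.1246]
tool_rot: [[0.24, 0.971, 0.001], [0.971, -0.24, 0.0], [0.001, 0.001, -1.0]]
ft_force: [0.5, 1.1, 0.2]
grip_width: 0.0852
gripper_force: 0.0
```

Emit:
move_arm --motion '[[[0,0,0],[0,0,0]],[[0,0,0],[0,0,0]],[[0,0,0],[0,0,0]],[[0,0,0],[0,0,0]],[[0,0,0],[0,0,0]],[[0,0,0],[0,0,0]],[[0,0,0],[0,0,0]],[[0,0,0],[0,0,0]],[[0,0,0],[0,0,0]],[[0,0,0],[0,0,0]],[[0,0,0],[0,0,0]],[[0,0,0],[0,0,0]]]' --claw 1 --force 40

```text
time_s: 20.85
position: [0.5003, 0.3251, 0.1242]
tool_rot: [[0.239, 0.971, -0.003], [0.971, -0.239, 0.0], [-0.0, -0.003, -1.0]]
ft_force: [-8.9, 1.9, 6.7]
grip_width: 0.0129
gripper_force: 41.5
```

Emit:
move_arm --motion '[[[0,-0.03,-0.02],[0,0,0]],[[0,0,0],[0,0,0.2]],[[0,0,0],[0,0,0.4]],[[0,0,0],[0,0,0.4]],[[0,0,0],[0,0,0.4]],[[0,0,0],[0,0,0.4]],[[0,0,0],[0,0,0.4]],[[0,0,0],[0,0,0.4]],[[0,0,0],[0,0,0.4]],[[0,0,0],[0,0,0.4]],[[0,0,0],[0,0,0.4]],[[0,0,0],[0,0,0.4]],[[0,0,0],[0,0,0.4]],[[0,0,0],[0,0,0.4]],[[0,0,0],[0,0,0.4]],[[0,0,0],[0,0,0.4]],[[0,0,0],[0,0,0.4]],[[0,0,0],[0,0,0.4]],[[0,0,0],[0,0,0]],[[0,0,0],[0,0,0]]]'

```text
time_s: 22.85
position: [0.4999, 0.325, 0.1243]
tool_rot: [[0.918, 0.397, -0.002], [0.397, -0.918, -0.0], [-0.001, -0.0, -1.0]]
ft_force: [-1.4, 2.7, -4.9]
grip_width: 0.0133
gripper_force: 40.1
```

```bash
python3 - <<'E'
from h import *
from rig import env
go(env,.501,.3245,.1246,14); s=env.observe(); print(s['wrist_torque'],s['ft_force'])
E
```

```text
pos [0.4999 0.325  0.1243] yaw 23.37 tilt [-0.0015 -0.0001] t 22.85 w 0.0133 F [-1.4  2.7 -4.9]
turn 1.17 shift [ 0.02  0.02 -0.01]
[ 0.31065599  0.25735641 -0.01873029] [-1.44529627  2.74516779 -4.9266931 ]
```

Not yet at the stop, so I'll turn on to it.

Emit:
move_arm --motion '[[[0,0,0],[0,0,0.25]],[[0,0,0],[0,0,0.25]],[[0,0,0],[0,0,0.25]],[[0,0,0],[0,0,0.2]],[[0,0,0],[0,0,0.1]],[[0,0,0],[0,0,0.1]],[[0,0,0],[0,0,0]],[[0,0,0],[0,0,0]]]'

```text
time_s: 23.65
position: [0.4999, 0.325, 0.1244]
tool_rot: [[0.969, 0.245, -0.001], [0.245, -0.969, -0.0], [-0.001, -0.0, -1.0]]
ft_force: [-3.4, 3.9, -9.5]
grip_width: 0.0131
gripper_force: 43.8
```

```bash
python3 - <<'E'
from h import *
from rig import env
go(env,.501,.3245,.1246,14); s=env.observe(); print(s['wrist_torque'],s['ft_force'])
E
```

```text
pos [0.4999 0.325  0.1244] yaw 14.19 tilt [-0.0013 -0.0003] t 23.65 w 0.0131 F [-3.4  3.9 -9.5]
turn 0.02 shift [ 0.02  0.02 -0.  ]
[0.48412754 0.60748069 0.84510244] [-3.41569531  3.91049569 -9.46545935]
```

The torque has risen from about 0 to 0.85 N m, so the cap is against its stop. Releasing and backing off.

Emit:
move_arm --motion '[[[0,0,0],[0,0,0]],[[0,0,0],[0,0,0]],[[0,0,0],[0,0,0]],[[0,0,0],[0,0,0]],[[0,0,0],[0,0,0]],[[0,0,0],[0,0,0]],[[0,0,0],[0,0,0]],[[0,0,0],[0,0,0]],[[0,0,-0.3],[0,0,0]],[[0,0,-0.6],[0,0,0]],[[0,0,-0.6],[0,0,0]],[[0,0,-0.6],[0,0,0]],[[-0.5,0,-0.4],[0,0,0]],[[-0.5,0,0],[0,0,0]],[[-0.5,0,0],[0,0,0]],[[0,0,0],[0,0,0]],[[0,0,0],[0,0,0]]]' --claw 0

```text
time_s: 25.35
position: [0.4278, 0.3068, 0.2502]
tool_rot: [[0.97, 0.244, 0.001], [0.244, -0.97, 0.0], [0.001, -0.0, -1.0]]
ft_force: [-0.6, -0.2, 0.0]
grip_width: 0.0853
gripper_force: 0.0
```

```bash
python3 strip.py; python3 - <<'E'
from h import *
from rig import env,viewer
for n in('top','scene'):
    r=viewer.get_image(n);W=cloud(r);cv2.imwrite(f'pics/{n}9.png',r['frame'][:,:,::-1])
    print(n,'bar',rect(W,(.5015,.3245),.045,.12,.14));print('grip',rect(W,(.56,-.298),.06,.115,.14));print('plate',rect(W,(.56,-.298),.055,.077,.084))
E
```

```text
pos [0.4278 0.3068 0.2502] yaw 14.14 tilt [0.0009 0.0003] t 25.35 w 0.0853 F [-0.6 -0.2  0. ]
turn -0.06 shift [0.8  4.84 1.7 ]
top [(116, 0.0765), (117, 0.0758), (118, 0.076), (117, 0.076), (120, 0.0761), (119, 0.0768)]
scene [(73, 0.0768), (78, 0.0765), (77, 0.0764), (78, 0.0765), (79, 0.0762), (80, 0.0765)]
top bar (127, array([501.1, 325.6]), array([48.8, 15.1]), 'longdir', np.float32(18.4), 'z', np.float64(0.1276))
grip (256, array([ 559.5, -296.3]), array([48.2, 30.2]), 'longdir', np.float32(88.5), 'z', np.float64(0.1243))
plate (272, array([ 560.6, -299.4]), array([64.8, 79.7]), 'longdir', np.float32(174.8), 'z', np.float64(0.0804))
scene bar (97, array([503.7, 324.1]), array([48.1, 13.9]), 'longdir', np.float32(15.4), 'z', np.float64(0.1276))
grip (168, array([ 561.6, -297.1]), array([49.4, 34.1]), 'longdir', np.float32(85.8), 'z', np.float64(0.1241))
plate (154, array([ 560.3, -298. ]), array([50.2, 83.1]), 'longdir', np.float32(176.3), 'z', np.float64(0.0804))
```

View pics/scene9.png

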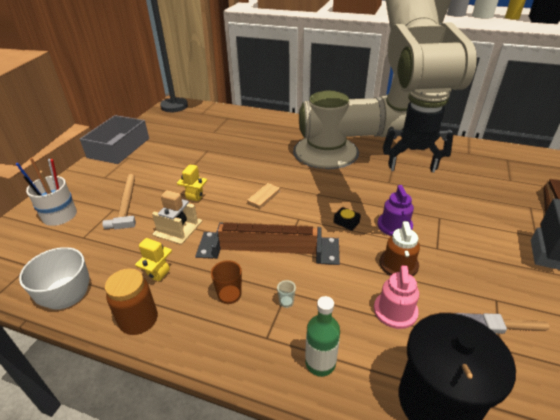

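The roller is back on its stand at (175,212), the strip is flat at (268,238), and the cap bar at (403,240) lines up with the marks. The glasses haven't moved. Handing in.

```bash
python3 -c "
from rig import env
print(env.close_job())"
```

```text
the job is handed in; nothing more can be done
None
```

I handed the job in at about 25 s of the 72 s allowed: all six strip sections measure flat, the roller is back on its stand, the cap is turned to its stop in line with the marks, and the glasses are where they were; the hand-in returned no verdict.

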